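# Wipe the welding chips into the chip drawer

### The job

Clear the chips off the cleaning plate: pull the yellow-fronted drawer under the plate out to its stop, then take the blue scraper block from its tray and wipe all five chips over the plate's open front edge into the drawer, touching the chips with nothing but the scraper. Then set the scraper back upright and flat in its black tray (lower it in, do not drop it), and last push the drawer fully shut. Leave the other things on the bench where they are.

Things in the scene. Friction and masses are not known exactly. Their poses are not given: they have to be found in the camera images.
- station: fixed cleaning station: green box 150 mm deep (its x) by 220 mm wide (its y), bare metal plate on top at height 72 mm. Origin at the centre of its underside on the bench; its -x side is the open front, towards the robot. Green rims 10 mm high stand on the plate's left, right and back; the clear plate inside them reaches from x = -75 mm (front edge, no rim) to +67 mm, and y = -92 to +92 mm
- plate_top (a point): centre of the plate's upper surface, 72 mm above the bench, axes as the station
- drawer (a joint): drawer under the plate, m: 0 is shut, 0.09 is the stop, fully out; it slides towards the station's -x; friction about 1.5 N. Open inside, 196 mm wide, walls up to 54 mm above the bench; yellow front panel 218 mm wide, from 6 to 58 mm above the bench
- drawer_handle (a point): middle of the drawer's bar handle: a round steel bar 10 mm thick and 90 mm long along the station's y, 46 mm above the bench, its axis 40 mm in front of the yellow panel (35 mm clear gap behind it); moves with the drawer
- drawer_floor (a point): centre of the drawer's inner floor, 14 mm above the bench; inner floor 135 mm deep (x) by 196 mm wide (y); moves with the drawer; axes as the station
- scraper: blue scraper block, 250 g, standing upright in its tray. Blade 26 mm thick (its x) by 130 mm wide (its y), 28 mm high, with a steel edge below; on it a grip 24 mm thick (x) by 76 mm wide (y) from 28 to 84 mm above the underside. Origin at the centre of its underside; z up. Both faces are alike
- scraper_tray: fixed black open tray 64 mm (its x) by 170 mm (its y), 18 mm high, inside 54 by 160 mm, floor 5 mm thick. Origin at the centre of its underside on the bench. The scraper stands in it with its width along the tray's y
- chip_0: metal off-cut chip, lying flat on the plate at the start; origin at the centre of its underside; copper-coloured, 22 x 16 x 7 mm
- chip_1: metal off-cut chip, lying flat on the plate at the start; origin at the centre of its underside; brass-coloured, 18 x 18 x 8 mm
- chip_2: metal off-cut chip, lying flat on the plate at the start; origin at the centre of its underside; dark L-shape, 22 x 19 x 7 mm
- chip_3: metal off-cut chip, lying flat on the plate at the start; origin at the centre of its underside; dark round disc, 22 mm diameter, 8 mm high
- chip_4: metal off-cut chip, lying flat on the plate at the start; origin at the centre of its underside; copper-coloured, 23 x 13 x 8 mm
- parts_bin: fixed red bin 100 x 150 x 50 mm with nozzles in it; not part of the job; origin at the centre of its underside
- bench_brush: flat hand brush with a wooden handle, lying on the bench; leave alone
- wrench: wrench lying on the bench; leave alone
- hammer: hammer lying behind the station; leave alone
- v_block: steel V-block 60 x 50 x 48 mm; leave alone
- spray_can: yellow can 56 mm across, 130 mm high; leave alone
- mug: blue mug 80 mm across, 90 mm high; leave alone
- flux_jar: amber jar 60 mm across, 70 mm high; leave alone

How it is judged (in metres and radians):
On the way, in this order (a step that is already met when the one before it is completed fails the run):
1. the drawer is pulled out to its stop (at least 85 of 90 mm) (value of joint drawer above 0.085 m), for 0.1 s.
2. the scraper is held in the fingers, lifted clear of its tray (contact force between the fingers and scraper above 0.5 N and z of scraper in the frame of scraper_tray above 0.03 m), for 0.1 s.
3. all five chips lie in the drawer (x of chip_0 in the frame of drawer_floor between -0.07 and 0.07 m and y of chip_0 in the frame of drawer_floor between -0.1 and 0.1 m and z of chip_0 in the frame of drawer_floor between -0.006 and 0.04 m and x of chip_1 in the frame of drawer_floor between -0.07 and 0.07 m and y of chip_1 in the frame of drawer_floor between -0.1 and 0.1 m and z of chip_1 in the frame of drawer_floor between -0.006 and 0.04 m and x of chip_2 in the frame of drawer_floor between -0.07 and 0.07 m and y of chip_2 in the frame of drawer_floor between -0.1 and 0.1 m and z of chip_2 in the frame of drawer_floor between -0.006 and 0.04 m and x of chip_3 in the frame of drawer_floor between -0.07 and 0.07 m and y of chip_3 in the frame of drawer_floor between -0.1 and 0.1 m and z of chip_3 in the frame of drawer_floor between -0.006 and 0.04 m and x of chip_4 in the frame of drawer_floor between -0.07 and 0.07 m and y of chip_4 in the frame of drawer_floor between -0.1 and 0.1 m and z of chip_4 in the frame of drawer_floor between -0.006 and 0.04 m), for 0.2 s.
4. the scraper, still held, is lowered into its tray, its underside within 12 mm of the tray's floor (x of scraper in the frame of scraper_tray between -0.018 and 0.018 m and y of scraper in the frame of scraper_tray between -0.02 and 0.02 m and contact force between the fingers and scraper above 0.5 N and z of scraper in the frame of scraper_tray below 0.017 m), for 0.05 s.
5. the drawer is pushed fully shut (within 4 mm) (value of joint drawer below 0.004 m), for 0.2 s.
At the end, for the whole second after the job is handed in: All five chips lie inside the drawer, the drawer is shut within 4 mm, and the scraper stands released and still in its tray: underside flat on the tray's floor (within 4 mm), within 18 mm (tray's x) and 20 mm (tray's y) of the middle, upright within 0.1 rad (all of step 3 and x of scraper in the frame of scraper_tray between -0.018 and 0.018 m and y of scraper in the frame of scraper_tray between -0.02 and 0.02 m and z of scraper in the frame of scraper_tray below 0.009 m and angle between scraper's own z axis and vertical below 0.1 rad and value of joint drawer below 0.004 m and linear speed of scraper below 0.02 m/s); the robot touches nothing.
It fails at once if the robot touches a chip with its fingers or arm (contact force between any of the fingers, the arm and chip_0 above 1 N or contact force between any of the fingers, the arm and chip_1 above 1 N or contact force between any of the fingers, the arm and chip_2 above 1 N or contact force between any of the fingers, the arm and chip_3 above 1 N or contact force between any of the fingers, the arm and chip_4 above 1 N).
It fails at once if another thing on the bench is moved by more than 30 mm (distance of any of bench_brush, wrench, hammer, v_block, spray_can, mug, flux_jar from where it was at the start of the episode above 0.03 m).
It also fails if it takes over 72 s, if anything falls off the work surface, if the arm or the gripper's body presses on something with over 40 N, if the wrist force passes 120 N, or if a joint passes its speed limit or range.

### The arm

A 6-joint arm with a two-finger parallel gripper is mounted at the origin on the work surface. World frame = base frame: x ahead of the robot, y to its left, z up, the work surface at z = 0. Lengths are in m, angles in degrees, forces in N, time in s.
With the tool pointing down it reaches from about 0.25 to 0.725 m from the base axis. Payload 9.7 kg.
Tool frame: the origin (TCP) lies on the front face of the gripper's body, between the roots of the fingers; the fingertips stand 73 mm ahead of it and the grasp point (between the pads) lies 54 mm ahead of it; z points along the fingers, y is the line along which they close (so a half turn about z gives the same grasp; the last joint's range is limited). The gripper opens to 85 mm and grips with 20 to 120 N. Pads are 22 mm wide; open, the fingers measure 114 mm over their backs; the gripper's body (76 mm by 85 mm) begins 54 mm behind the grasp point. The pads swing forward as they close: fully open they stand 13 mm farther back than shut.
Start: joints at [65.317, 4.979, 10.078, 95.1, 0, 90], TCP at [0.23, 0.5, 0.304] pointing down, gripper open.
Joint ranges: [-179.16, 179.16], [-48.56, 103.87], [-65.8, 70.77], [-126.05, 130.52], [-82.76, 87.17], [-180, 180]. Speed limits (degrees/s): [127.2, 127.2, 147.25, 180, 180, 180].

### API

Orientations are given as a 3x3 rotation matrix whose columns are the frame's x, y, z axes.
In Python, from bench import bot, grab_frame gives the robot as it stands.
- The arm moves only by the tool jog_arm, never from a script. Its argument "targets" is a list of rows, each an object of numbers: "ax", "ay", "az": the turn, a rotation vector about the world's x, y, z in rad; "tx", "ty", "tz": the shift along the world's x, y, z in mm; "claw": the opening, from 0 (shut) to 1 (fully open). A call has 1 to 8 rows; each row is the pose to reach, as a shift and turn from the pose commanded when the call began; what a row does not reach only later rows make up. A row lasts 1/8 s, in which the tool goes at most 62.5 mm and 10.7 degrees, less where a joint would pass 70% of its speed; a pose out of reach is approached as far as the arm can. A call with a gripper value outside its range is refused whole. The fingers move at their own pace and stop on an object; the grip force is fixed at half the most. Time passes only in rows, so rows that repeat a pose let the fingers close. It gives the time, the measured TCP pose, the force, the opening and the grip force at its end, in the units of the state.
- bot.read_state(): the state, without advancing time (a new reading comes with each control period).
- grab_frame(name): name is "side" or "top" or "wrist"; returns a dict with "image" (420x560x3 uint8, blue, green, red), "fx", "fy", "cx", "cy" (pixels), "dist_coeffs" ([k1, k2, p1, p2, k3] as OpenCV has them; the pictures are not rectified), "eye" and "attitude" of the camera in the world; the wrist camera has in their place "mount" (4x4, takes a point from camera to tool coordinates, whose origin is the TCP and whose axes are the flange's). Camera axes: x right, y down, z forward; pixel columns grow to the right and rows downward; lengths in m; the calibration is good to about 2 mm. A picture is of the moment at which its call begins: read the wrist's pose just before it. There is no depth.
- bot.job_done(): hands the job in; it is judged then, once.
The state is a dict: "t": time; "joint_pos": joint angles; "qvel": joint speeds; "effort": joint torques, N m; "eef_pos": TCP position; "ee_rot": TCP orientation; "contact_force": force on the tool from outside, world axes, zero at the start; "ft_torque": the same for the moment, N m; "grip_width": opening from 0.0 (shut) to 1.0 (fully open); "grasp_force": force on a finger pad.
Only numpy, scipy, OpenCV 4.12 (cv2) and the standard library are available. Lean on these libraries where they do the work, as an engineer would, in place of code of your own. Each camera call takes 0.05 s, during which the arm holds its last target. There are 200 camera calls.

## Working session

There is one attempt and no reset: what is moved stays moved. The work goes in short steps, Python scripts to look and compute and a tool call to move; the robot and the scene stay as the last step left them, time stands still between calls to the robot, and variables do not carry over. Pictures are saved under pics/ and viewed, at most 12 in all, crops included, and the job is handed in when it is done.

Besides the shell and the picture viewer there is one more tool, called after "Request:" as name([rows], argument=value, ...), one row to a line, values as JSON. jog_arm: Moves the arm, as the interface text tells. Its arguments: {"type":"object","properties":{"targets":{"type":"array","items":{"type":"object","properties":{"ax":{"type":"number"},"ay":{"type":"number"},"az":{"type":"number"},"tx":{"type":"number"},"ty":{"type":"number"},"tz":{"type":"number"},"claw":{"type":"number"}}}}},"required":["targets"]}

```bash
mkdir -p pics; ls; python3 - <<'E'
from bench import bot, grab_frame
import cv2, pickle
print(bot.read_state())
for n in ("top","side"):
    f=grab_frame(n); cv2.imwrite(f"pics/{n}0.png",f["image"]); pickle.dump(f,open(f"pics/{n}0.pkl","wb"))
    print(n,{k:v for k,v in f.items() if k!="image"})
E
```

```text
pics
{'t': 0.0, 'joint_pos': array([6.53174523e+01, 5.01067403e+00, 1.00336287e+01, 9.50995126e+01,
       7.87927938e-04, 9.00001646e+01]), 'qvel': array([ 0.05797954,  0.00273735,  0.07371323,  0.06770398, -0.00231805,
        0.04379109]), 'effort': array([-2.32268889e-03, -5.20385027e+01,  4.64805901e+01,  1.63882220e-02,
       -1.37322204e-04, -9.41883457e-06]), 'eef_pos': array([0.22961456, 0.49962567, 0.3031797 ]), 'ee_rot': array([[-9.08634210e-01,  4.17592560e-01, -5.70474153e-04],
       [ 4.17592950e-01,  9.08633407e-01, -1.20836393e-03],
       [ 1.37480862e-05, -1.33618679e-03, -9.99999107e-01]]), 'contact_force': array([ 0.09330652, -0.63802426, -0.2545158 ]), 'ft_torque': array([-0.03246719, -0.02326448, -0.02613411]), 'grasp_force': 0.0, 'grip_width': 1.002207045326239}
top {'fx': 383.1401339333103, 'fy': 383.1401339333103, 'cx': 273.7040423274007, 'cy': 207.59901193910156, 'dist_coeffs': array([0.0154761, 0.       , 0.       , 0.       , 0.       ]), 'eye': array([ 0.46786192, -0.01463156,  1.15381059]), 'attitude': array([[ 0.02948509, -0.99217317,  0.12133849],
       [-0.99940806, -0.02710988,  0.02117991],
       [-0.01772466, -0.12189116, -0.9923852 ]])}
side {'fx': 536.6318586716341, 'fy': 536.6318586716341, 'cx': 284.8371534076584, 'cy': 217.19017579377635, 'dist_coeffs': array([0.02278857, 0.        , 0.        , 0.        , 0.        ]), 'eye': array([-0.42902611, -1.01137473,  1.17658061]), 'attitude': array([[ 0.71260647, -0.40905868,  0.56996756],
       [-0.70131592, -0.43695287,  0.56323012],
       [ 0.01865479, -0.80108875, -0.5982548 ]])}
```

View pics/top0.png

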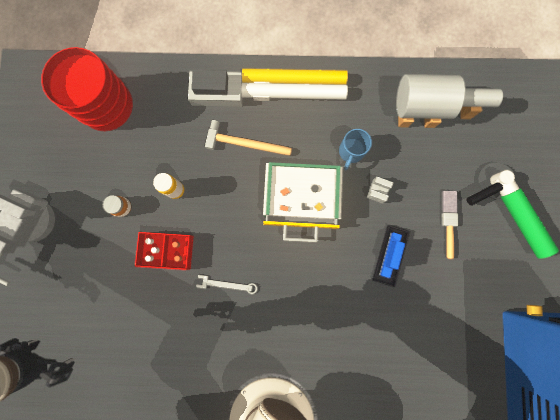

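View pics/side0.png

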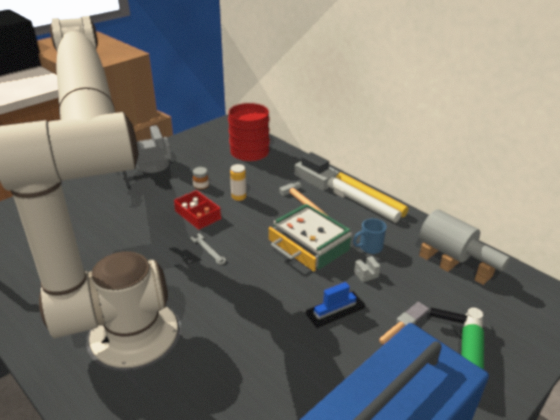

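The top view shows the station at about (303,195), its front facing the robot, with the handle at (300,238). The scraper and its tray are at (392,256), and the mug, V-block and wrench are nearby. I'll enlarge this region to measure it.

```bash
cat > h.py <<'E'
import cv2, numpy as np, pickle
def ray(f,u,v):
    K=np.array([[f["fx"],0,f["cx"]],[0,f["fy"],f["cy"]],[0,0,1.]])
    p=cv2.undistortPoints(np.array([[[u,v]]],float),K,f["dist_coeffs"])[0,0]
    return np.asarray(f["attitude"])@np.array([p[0],p[1],1.])
def pix(f,u,v,z):
    d=ray(f,u,v); e=np.asarray(f["eye"]); return e+d*(z-e[2])/d[2]
def proj(f,P):
    R=np.asarray(f["attitude"]); K=np.array([[f["fx"],0,f["cx"]],[0,f["fy"],f["cy"]],[0,0,1.]])
    return cv2.projectPoints(np.array(P,float).reshape(-1,1,3),cv2.Rodrigues(R.T)[0],-R.T@f["eye"],K,f["dist_coeffs"])[0][:,0]
E
python3 - <<'E'
import cv2,pickle
f=pickle.load(open("pics/top0.pkl","rb"))
c=f["image"][155:300,250:415]
cv2.imwrite("pics/c1.png",cv2.resize(c,None,fx=4,fy=4,interpolation=cv2.INTER_CUBIC))
E
```

```text
(no output)
```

View pics/c1.png

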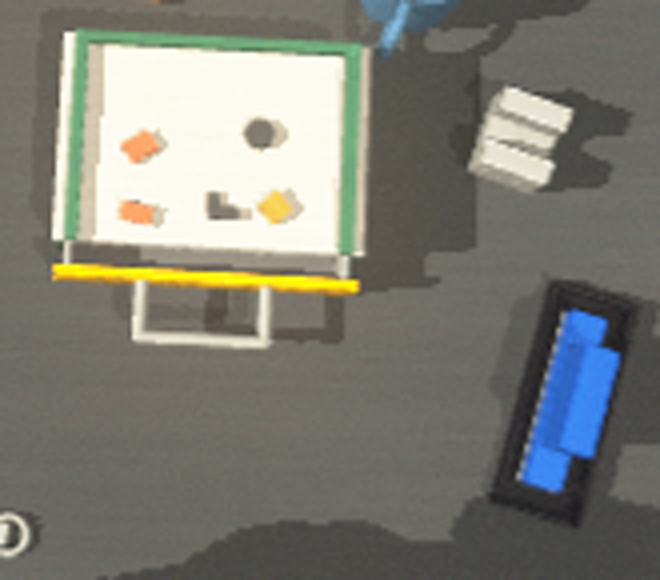

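```bash
python3 - <<'E'
from h import *
from scipy.optimize import least_squares
f=pickle.load(open("pics/top0.pkl","rb"))
P=lambda c,z: pix(f,(c[0]+.5)/4-.5+250,(c[1]+.5)/4-.5+155,z)
def fit(name,cs,ms,z):
    W=np.array([P(c,z)[:2] for c in cs]); M=np.array(ms)
    def r(p):
        c,s=np.cos(p[2]),np.sin(p[2]); return (M@np.array([[c,s],[-s,c]])+p[:2]-W).ravel()
    o=least_squares(r,[*W.mean(0),0]); print(name,o.x[:2].round(4),np.degrees(o.x[2]).round(2),"res mm",(o.fun*1e3).round(1)); return o.x
s=fit("station",[(78,32),(364,46),(352,252),(65,240)],[(.075,.11),(.075,-.11),(-.075,-.11),(-.075,.11)],.082)
t=fit("tray",[(553,280),(638,300),(578,525),(490,500)],[(.032,.085),(.032,-.085),(-.032,-.085),(-.032,.085)][0:0] or [(-.032,.085),(.032,.085),(.032,-.085),(-.032,-.085)],.018)
g=fit("grip",[(592,344),(621,352),(590,460),(559,450)],[(-.012,.038),(.012,.038),(.012,-.038),(-.012,-.038)],.089)
def loc(w,p=s):
    c,ss=np.cos(p[2]),np.sin(p[2]); d=w[:2]-p[:2]; return (np.array([c*d[0]+ss*d[1],-ss*d[0]+c*d[1]])*1e3).round(1)
for n,c,z in [("panelL",(53,272),.058),("panelR",(358,287),.058),("handleL",(137,340),.046),("handleR",(265,343),.046),("ch copA",(141,146),.08),("disc",(261,133),.08),("copB",(137,211),.08),("L",(218,206),.079),("brass",(277,207),.08),("jawmug",(385,52),.05),("vb",(530,135),.04)]:
    w=P(c,z); print(n,w.round(4),loc(w))
E
```

```text
station [ 0.6513 -0.0738] -1.5 res mm [  1.    9.    0.4  -7.1  -2.1 -10.3   0.8   8.4]
tray [ 0.4775 -0.3367] -105.42 res mm [ 2.6  0.3 -1.4  0.5 -1.2  0.3  0.  -1.1]
grip [ 0.4767 -0.334 ] -106.89 res mm [ 0.7  1.8 -1.4 -1.4 -0.1 -1.2  0.8  0.8]
panelL [0.5576 0.0385 0.058 ] [-96.6 109.9]
panelR [ 0.553  -0.1796  0.058 ] [ -95.5 -108.2]
handleL [ 0.5112 -0.023   0.046 ] [-141.4   47.1]
handleR [ 0.5117 -0.1151  0.046 ] [-138.5  -44.9]
ch copA [ 0.6471 -0.022   0.08  ] [-5.5 51.7]
disc [ 0.6587 -0.1068  0.08  ] [  8.3 -32.7]
copB [ 0.6006 -0.0204  0.08  ] [-52.1  52.1]
L [ 0.6058 -0.0775  0.079 ] [-45.3  -4.8]
brass [ 0.6061 -0.1189  0.08  ] [-43.9 -46.2]
jawmug [ 0.7265 -0.1989  0.05  ] [  78.5 -123.1]
vb [ 0.6694 -0.3067  0.04  ] [  24.3 -232.3]
```

Request:
jog_arm([
  {"tx": 140, "ty": -285, "tz": 0, "az": -0.58, "claw": 0.5},
  {"tx": 140, "ty": -285, "tz": 0, "az": -0.58, "claw": 0.5},
  {"tx": 140, "ty": -285, "tz": 0, "az": -0.58, "claw": 0.5},
  {"tx": 140, "ty": -285, "tz": 0, "az": -0.58, "claw": 0.5},
  {"tx": 140, "ty": -285, "tz": 0, "az": -0.58, "claw": 0.5},
  {"tx": 140, "ty": -285, "tz": 0, "az": -0.58, "claw": 0.5},
  {"tx": 140, "ty": -285, "tz": 0, "az": -0.58, "claw": 0.5},
  {"tx": 140, "ty": -285, "tz": 0, "az": -0.58, "claw": 0.5},
])

```text
schema error: expected keys ax, ay, az, tx, ty, tz, claw
```

Request:
jog_arm([
  {"tx": 141, "ty": -285, "tz": -104, "az": -0.58, "claw": 0.5},
  {"tx": 141, "ty": -285, "tz": -104, "az": -0.58, "claw": 0.5},
  {"tx": 141, "ty": -285, "tz": -104, "az": -0.58, "claw": 0.5},
  {"tx": 141, "ty": -285, "tz": -104, "az": -0.58, "claw": 0.5},
  {"tx": 141, "ty": -285, "tz": -104, "az": -0.58, "claw": 0.5},
  {"tx": 141, "ty": -285, "tz": -104, "az": -0.58, "claw": 0.5},
  {"tx": 141, "ty": -285, "tz": -104, "az": -0.58, "claw": 0.5},
  {"tx": 141, "ty": -285, "tz": -104, "az": -0.58, "claw": 0.5},
])

```text
schema error: expected keys ax, ay, az, tx, ty, tz, claw
```

All seven keys are needed in every row.

Request:
jog_arm([
  {"tx": 140, "ty": -285, "tz": 0, "ax": 0, "ay": 0, "az": -0.58, "claw": 0.5},
  {"tx": 140, "ty": -285, "tz": 0, "ax": 0, "ay": 0, "az": -0.58, "claw": 0.5},
  {"tx": 140, "ty": -285, "tz": 0, "ax": 0, "ay": 0, "az": -0.58, "claw": 0.5},
  {"tx": 140, "ty": -285, "tz": 0, "ax": 0, "ay": 0, "az": -0.58, "claw": 0.5},
  {"tx": 140, "ty": -285, "tz": 0, "ax": 0, "ay": 0, "az": -0.58, "claw": 0.5},
  {"tx": 140, "ty": -285, "tz": 0, "ax": 0, "ay": 0, "az": -0.58, "claw": 0.5},
  {"tx": 140, "ty": -285, "tz": 0, "ax": 0, "ay": 0, "az": -0.58, "claw": 0.5},
])

```text
t: 0.98
eef_pos: [0.3698, 0.2146, 0.3037]
ee_rot: [[-0.53, 0.848, -0.0], [0.848, 0.53, 0.0], [0.0, -0.0, -1.0]]
contact_force: [0.4, -0.2, -1.6]
grip_width: 0.503
grasp_force: 0.0
```

Request:
jog_arm([
  {"tx": 141, "ty": -285, "tz": -104, "ax": 0, "ay": 0, "az": -0.58, "claw": 0.5},
  {"tx": 141, "ty": -285, "tz": -104, "ax": 0, "ay": 0, "az": -0.58, "claw": 0.5},
  {"tx": 141, "ty": -285, "tz": -104, "ax": 0, "ay": 0, "az": -0.58, "claw": 0.5},
  {"tx": 141, "ty": -285, "tz": -104, "ax": 0, "ay": 0, "az": -0.58, "claw": 0.5},
  {"tx": 141, "ty": -285, "tz": -104, "ax": 0, "ay": 0, "az": -0.58, "claw": 0.5},
  {"tx": 141, "ty": -285, "tz": -104, "ax": 0, "ay": 0, "az": -0.58, "claw": 0.5},
  {"tx": 141, "ty": -285, "tz": -104, "ax": 0, "ay": 0, "az": -0.58, "claw": 0.5},
])

```text
t: 1.85
eef_pos: [0.5109, -0.0696, 0.1989]
ee_rot: [[0.02, 1.0, -0.002], [1.0, -0.02, 0.001], [0.001, -0.002, -1.0]]
contact_force: [0.3, 0.2, 0.3]
grip_width: 0.5
grasp_force: 0.0
```

```bash
cat >> h.py <<'E'
def wrist(name):
    from bench import bot, grab_frame
    s=bot.read_state(); f=grab_frame("wrist")
    M=np.asarray(f["mount"]); R=np.asarray(s["ee_rot"])
    f["attitude"]=R@M[:3,:3]; f["eye"]=np.asarray(s["eef_pos"])+R@M[:3,3]
    pickle.dump(f,open(f"pics/{name}.pkl","wb")); cv2.imwrite(f"pics/{name}.png",f["image"])
    return f
E
python3 -c "
from h import *
f=wrist('w1'); print(f['eye'],f['attitude'],f['fx'],f['mount'])"
```

```text
[0.51344176 0.01255005 0.26944902] [[ 0.99980358 -0.01816974 -0.00791545]
 [-0.0197491  -0.94688933 -0.32095259]
 [-0.00166343  0.32104588 -0.94706218]] 327.71225086998464 [[ 1.60383864e-04 -9.46886895e-01 -3.21566763e-01  8.22394317e-02]
 [ 9.99999928e-01  4.08841228e-05  3.78369988e-04  7.51104839e-04]
 [-3.45126608e-04 -3.21566800e-01  9.46886833e-01 -7.04587242e-02]
 [ 0.00000000e+00  0.00000000e+00  0.00000000e+00  1.00000000e+00]]
```

View pics/w1.png

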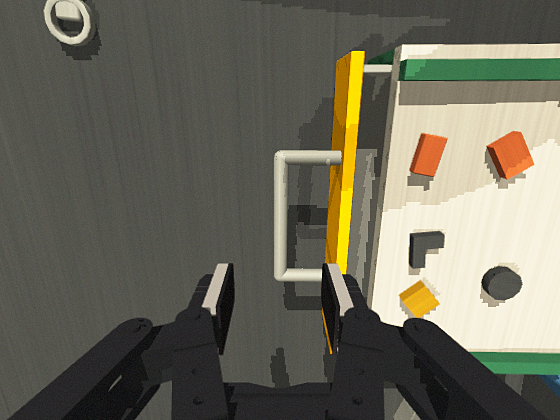

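```bash
python3 - <<'E'
from h import *
f=pickle.load(open("pics/w1.pkl","rb"))
for n,u,v,z in [("hL",280,155,.046),("hR",280,277,.046),("panel top L front",350,52,.058),("panel back L",364,52,.058),("panelR front",339,270,.058),("panelR back",346,270,.058),("plateedge L",399,82,.072),("plateedge R",371,330,.072),("rimL out",399,58,.082),("disc",502,282,.08),("brass",420,297,.08),("L",426,248,.079),("copB",430,153,.08),("copA",511,153,.08),("copBback",447,138,.08),("brassR",420,318,.08),("copAL",516,131,.079)]:
    print(n,pix(f,u,v,z).round(4))
E
```

```text
hL [ 0.5142 -0.0226  0.046 ]
hR [ 0.5125 -0.1165  0.046 ]
panel top L front [0.5558 0.038  0.058 ]
panel back L [0.564  0.0378 0.058 ]
panelR front [ 0.5554 -0.1046  0.058 ]
panelR back [ 0.5604 -0.1047  0.058 ]
plateedge L [0.5811 0.0206 0.072 ]
plateedge R [ 0.5775 -0.1458  0.072 ]
rimL out [0.5765 0.0317 0.082 ]
disc [ 0.6569 -0.1028  0.08  ]
brass [ 0.6055 -0.1135  0.08  ]
L [ 0.6056 -0.0782  0.079 ]
copB [ 0.5999 -0.018   0.08  ]
copA [ 0.6454 -0.019   0.08  ]
copBback [ 0.6083 -0.0098  0.08  ]
brassR [ 0.6074 -0.13    0.08  ]
copAL [ 0.6463 -0.007   0.079 ]
```

The wrist picture shows the handle bar midway between the fingers, running from (280,152) to (280,278). The panel and chips agree with the top view to about 2 mm. I'll go down over the bar and grip it.

Request:
jog_arm([
  {"tx": 2, "ty": 0, "tz": -40, "ax": 0, "ay": 0, "az": 0, "claw": 0.42},
  {"tx": 2, "ty": 0, "tz": -60, "ax": 0, "ay": 0, "az": 0, "claw": 0.42},
  {"tx": 2, "ty": 0, "tz": -80, "ax": 0, "ay": 0, "az": 0, "claw": 0.42},
  {"tx": 2, "ty": 0, "tz": -99, "ax": 0, "ay": 0, "az": 0, "claw": 0.42},
  {"tx": 2, "ty": 0, "tz": -99, "ax": 0, "ay": 0, "az": 0, "claw": 0.42},
  {"tx": 2, "ty": 0, "tz": -99, "ax": 0, "ay": 0, "az": 0, "claw": 0.0},
  {"tx": 2, "ty": 0, "tz": -99, "ax": 0, "ay": 0, "az": 0, "claw": 0.0},
  {"tx": 2, "ty": 0, "tz": -99, "ax": 0, "ay": 0, "az": 0, "claw": 0.0},
])

```text
t: 2.9
eef_pos: [0.5132, -0.0701, 0.102]
ee_rot: [[0.02, 1.0, 0.002], [1.0, -0.02, 0.001], [0.001, 0.002, -1.0]]
contact_force: [-0.8, 3.6, 5.9]
grip_width: 0.094
grasp_force: 58.7
```

Request:
jog_arm([
  {"tx": -10, "ty": 0, "tz": 0, "ax": 0, "ay": 0, "az": 0, "claw": 0.0},
  {"tx": -20, "ty": 0.5, "tz": 0, "ax": 0, "ay": 0, "az": 0, "claw": 0.0},
  {"tx": -30, "ty": 0.5, "tz": 0, "ax": 0, "ay": 0, "az": 0, "claw": 0.0},
  {"tx": -40, "ty": 1, "tz": 0, "ax": 0, "ay": 0, "az": 0, "claw": 0.0},
  {"tx": -50, "ty": 1, "tz": 0, "ax": 0, "ay": 0, "az": 0, "claw": 0.0},
  {"tx": -60, "ty": 1, "tz": 0, "ax": 0, "ay": 0, "az": 0, "claw": 0.0},
  {"tx": -66, "ty": 1.5, "tz": 0, "ax": 0, "ay": 0, "az": 0, "claw": 0.0},
  {"tx": -70, "ty": 1.5, "tz": 0, "ax": 0, "ay": 0, "az": 0, "claw": 0.0},
])

```text
t: 3.9
eef_pos: [0.4431, -0.0684, 0.102]
ee_rot: [[0.02, 1.0, 0.003], [1.0, -0.02, 0.001], [0.001, 0.003, -1.0]]
contact_force: [2.6, 6.2, 6.8]
grip_width: 0.09
grasp_force: 59.3
```

Request:
jog_arm([
  {"tx": -4, "ty": 0, "tz": 0, "ax": 0, "ay": 0, "az": 0, "claw": 0.0},
  {"tx": -8, "ty": 0, "tz": 0, "ax": 0, "ay": 0, "az": 0, "claw": 0.0},
  {"tx": -10, "ty": 0, "tz": 0, "ax": 0, "ay": 0, "az": 0, "claw": 0.0},
])

```text
t: 4.28
eef_pos: [0.4377, -0.0683, 0.1023]
ee_rot: [[0.019, 1.0, 0.014], [1.0, -0.019, 0.002], [0.002, 0.014, -1.0]]
contact_force: [38.9, 7.8, -21.3]
grip_width: 0.09
grasp_force: 58.1
```

Request:
jog_arm([
  {"tx": 4, "ty": 0, "tz": 0, "ax": 0, "ay": 0, "az": 0, "claw": 0.0},
  {"tx": 4, "ty": 0, "tz": 0, "ax": 0, "ay": 0, "az": 0, "claw": 0.4},
  {"tx": 4, "ty": 0, "tz": 0, "ax": 0, "ay": 0, "az": 0, "claw": 0.4},
  {"tx": 4, "ty": 0, "tz": 20, "ax": 0, "ay": 0, "az": 0, "claw": 0.4},
  {"tx": 4, "ty": 0, "tz": 60, "ax": 0, "ay": 0, "az": 0, "claw": 0.4},
  {"tx": 4, "ty": 0, "tz": 110, "ax": 0, "ay": 0, "az": 0, "claw": 0.8},
  {"tx": 18, "ty": -60, "tz": 130, "ax": 0, "ay": 0, "az": 0.18, "claw": 0.9},
  {"tx": 28, "ty": -120, "tz": 130, "ax": 0, "ay": 0, "az": 0.36, "claw": 0.9},
])

```text
t: 5.28
eef_pos: [0.4598, -0.1791, 0.2326]
ee_rot: [[-0.318, 0.948, 0.003], [0.948, 0.318, -0.001], [-0.002, 0.002, -1.0]]
contact_force: [1.2, 1.2, 0.3]
grip_width: 0.898
grasp_force: 0.0
```

Request:
jog_arm([
  {"tx": 9, "ty": -60, "tz": 0, "ax": 0, "ay": 0, "az": 0.18, "claw": 0.9},
  {"tx": 15, "ty": -110, "tz": 0, "ax": 0, "ay": 0, "az": 0.36, "claw": 0.9},
  {"tx": 15, "ty": -147, "tz": 0, "ax": 0, "ay": 0, "az": 0.54, "claw": 0.9},
  {"tx": 15, "ty": -147, "tz": 0, "ax": 0, "ay": 0, "az": 0.72, "claw": 0.9},
  {"tx": 15, "ty": -147, "tz": 0, "ax": 0, "ay": 0, "az": 0.9, "claw": 0.9},
  {"tx": 15, "ty": -147, "tz": 0, "ax": 0, "ay": 0, "az": 0.95, "claw": 0.9},
  {"tx": 15, "ty": -147, "tz": 0, "ax": 0, "ay": 0, "az": 0.95, "claw": 0.9},
])

```text
t: 6.15
eef_pos: [0.4738, -0.3249, 0.2304]
ee_rot: [[-0.954, 0.3, -0.001], [0.3, 0.954, 0.0], [0.001, -0.0, -1.0]]
contact_force: [-0.1, 0.0, 0.4]
grip_width: 0.903
grasp_force: 0.0
```

```bash
python3 -c "
from h import *
from bench import bot,grab_frame
f=wrist('w2'); f=grab_frame('top'); pickle.dump(f,open('pics/t1.pkl','wb'))
cv2.imwrite('pics/c2.png',cv2.resize(f['image'][155:300,250:415],None,fx=4,fy=4,interpolation=cv2.INTER_CUBIC))"
```

```text
(no output)
```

View pics/w2.png

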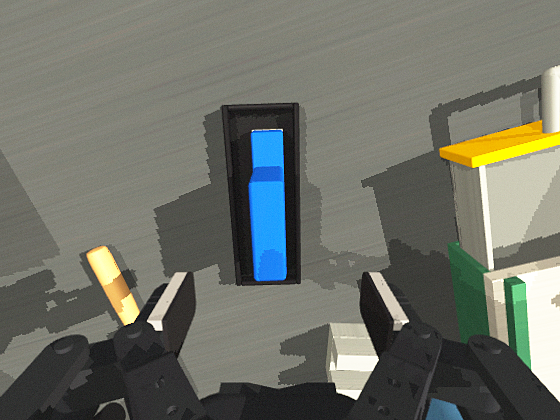

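The scraper stands in its tray at about (268,205), almost parallel to the fingers. The tray corners are at (222,106), (298,103), (300,284) and (237,286).

```bash
python3 - <<'E'
from h import *
f=pickle.load(open("pics/w2.pkl","rb"))
def q(n,cs,z):
    W=np.array([pix(f,*c,z)[:2] for c in cs]); d=W[0]+W[1]-W[2]-W[3]
    print(n,W.mean(0).round(4),"long-axis deg",np.degrees(np.arctan2(d[1],d[0])).round(1),"len",np.linalg.norm(d)/2,"wid",np.linalg.norm(W[0]-W[1]),np.linalg.norm(W[2]-W[3]))
q("tray",[(222,106),(298,103),(300,284),(237,286)],.018)
q("grip",[(250,182),(284,182),(287,279),(254,279)],.089)
q("blade end",[(252,130),(283,130),(284,165),(252,165)],.033)
E
```

```text
tray [ 0.476 -0.338] long-axis deg 164.4 len 0.16903668916095715 wid 0.06230979598692531 0.06212034038264016
grip [ 0.4775 -0.3326] long-axis deg 164.0 len 0.07290891667502125 wid 0.022520578170333896 0.024196221082709905
blade end [ 0.428 -0.319] long-axis deg 162.8 len 0.028001436096776692 wid 0.024647047281473735 0.02634157845076143
```

Request:
jog_arm([
  {"tx": 3, "ty": -9, "tz": -30, "ax": 0, "ay": 0, "az": 0.03, "claw": 0.9},
  {"tx": 3, "ty": -9, "tz": -70, "ax": 0, "ay": 0, "az": 0.03, "claw": 0.9},
  {"tx": 3, "ty": -9, "tz": -105, "ax": 0, "ay": 0, "az": 0.03, "claw": 0.9},
  {"tx": 3, "ty": -9, "tz": -120, "ax": 0, "ay": 0, "az": 0.03, "claw": 0.9},
  {"tx": 3, "ty": -9, "tz": -120, "ax": 0, "ay": 0, "az": 0.03, "claw": 0.4},
  {"tx": 3, "ty": -9, "tz": -120, "ax": 0, "ay": 0, "az": 0.03, "claw": 0.1},
  {"tx": 3, "ty": -9, "tz": -120, "ax": 0, "ay": 0, "az": 0.03, "claw": 0.1},
  {"tx": 3, "ty": -9, "tz": -120, "ax": 0, "ay": 0, "az": 0.03, "claw": 0.1},
])

```text
t: 7.25
eef_pos: [0.4778, -0.3342, 0.1122]
ee_rot: [[-0.963, 0.271, 0.002], [0.271, 0.963, -0.001], [-0.002, -0.001, -1.0]]
contact_force: [-0.5, 1.0, 6.4]
grip_width: 0.27
grasp_force: 59.5
```

View pics/c2.png

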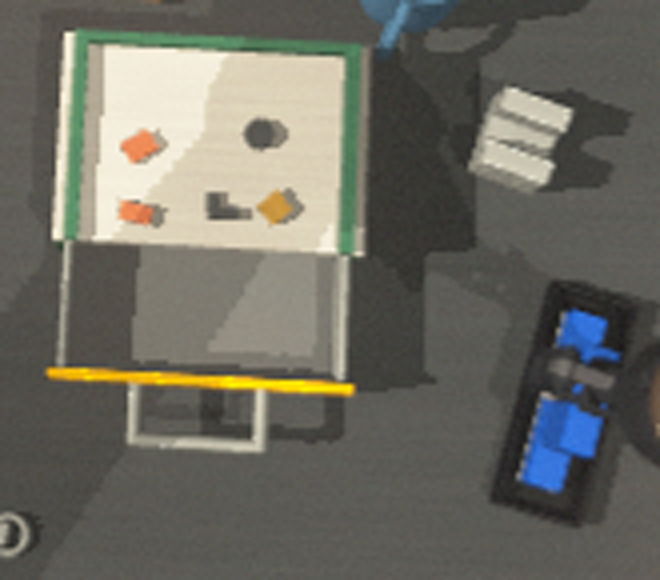

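The drawer is fully out, with its panel at row ~380, and the scraper is gripped. Next I'll lift it and carry it over the back of the plate.

Request:
jog_arm([
  {"tx": 0, "ty": 0, "tz": 20, "ax": 0, "ay": 0, "az": 0, "claw": 0.1},
  {"tx": 0, "ty": 0, "tz": 60, "ax": 0, "ay": 0, "az": 0, "claw": 0.1},
  {"tx": 0, "ty": 0, "tz": 110, "ax": 0, "ay": 0, "az": 0, "claw": 0.1},
  {"tx": 0, "ty": 0, "tz": 130, "ax": 0, "ay": 0, "az": 0, "claw": 0.1},
  {"tx": 30, "ty": 40, "tz": 130, "ax": 0, "ay": 0, "az": -0.16, "claw": 0.1},
  {"tx": 60, "ty": 80, "tz": 130, "ax": 0, "ay": 0, "az": -0.32, "claw": 0.1},
  {"tx": 90, "ty": 120, "tz": 130, "ax": 0, "ay": 0, "az": -0.48, "claw": 0.1},
  {"tx": 120, "ty": 160, "tz": 130, "ax": 0, "ay": 0, "az": -0.64, "claw": 0.1},
])

```text
t: 8.25
eef_pos: [0.5979, -0.1725, 0.2407]
ee_rot: [[-0.606, 0.795, 0.0], [0.795, 0.606, -0.0], [-0.0, -0.0, -1.0]]
contact_force: [0.6, 0.4, -1.4]
grip_width: 0.271
grasp_force: 59.3
```

Request:
jog_arm([
  {"tx": 30, "ty": 40, "tz": 0, "ax": 0, "ay": 0, "az": -0.16, "claw": 0.1},
  {"tx": 60, "ty": 80, "tz": 0, "ax": 0, "ay": 0, "az": -0.32, "claw": 0.1},
  {"tx": 90, "ty": 110, "tz": 0, "ax": 0, "ay": 0, "az": -0.48, "claw": 0.1},
  {"tx": 100, "ty": 122, "tz": 0, "ax": 0, "ay": 0, "az": -0.64, "claw": 0.1},
  {"tx": 100, "ty": 122, "tz": 0, "ax": 0, "ay": 0, "az": -0.678, "claw": 0.1},
  {"tx": 100, "ty": 122, "tz": 0, "ax": 0, "ay": 0, "az": -0.678, "claw": 0.1},
])

```text
t: 9.0
eef_pos: [0.6972, -0.0516, 0.2403]
ee_rot: [[0.021, 1.0, -0.001], [1.0, -0.021, 0.0], [-0.0, -0.001, -1.0]]
contact_force: [-0.4, -0.5, -2.3]
grip_width: 0.275
grasp_force: 59.6
```

```bash
python3 -c "
from h import *
f=wrist('w3')
from bench import bot; s=bot.read_state(); print(s['eef_pos'],s['contact_force'],s['grip_width'],s['joint_pos'])"
```

```text
[ 0.69714858 -0.05184859  0.24046508] [ 0.45220828 -0.83774605 -2.49797079] 0.27912310137346036 [-4.25332121e+00  2.57463345e+01  2.82546141e+01  9.25300200e+01
 -2.33177174e-04  8.69222038e+01]
```

View pics/w3.png

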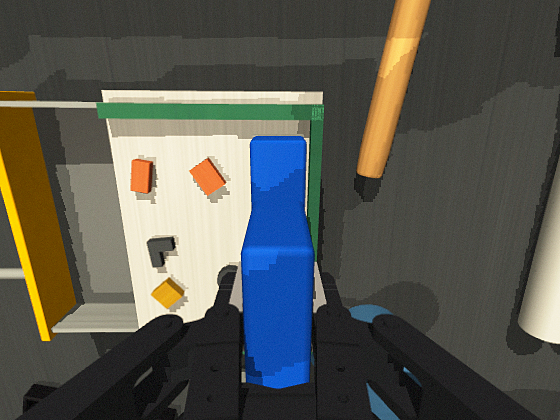

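```bash
python3 - <<'E'
from h import *
f=pickle.load(open("pics/w3.pkl","rb"))
for n,u,v,z in [("blade endL",250,141,.161),("blade endR",306,141,.161),("rim back inner",312,121,.082),("rim back inner2",311,190,.082),("rimL inner",105,117,.082),("rimL inner2",300,119,.082),("rim back outer",323,106,.082),("plate front",106,110,.072),("plate front R",140,325,.072)]:
    print(n,pix(f,u,v,z).round(4))
E
```

```text
blade endL [0.6871 0.0135 0.161 ]
blade endR [0.7122 0.013  0.161 ]
rim back inner [0.7227 0.0168 0.082 ]
rim back inner2 [ 0.7227 -0.0311  0.082 ]
rimL inner [0.5845 0.0219 0.082 ]
rimL inner2 [0.7146 0.0183 0.082 ]
rim back outer [0.7298 0.0262 0.082 ]
plate front [0.5811 0.0261 0.072 ]
plate front R [ 0.5769 -0.1517  0.072 ]
```

Request:
jog_arm([
  {"tx": -3, "ty": -2, "tz": -25, "ax": 0, "ay": 0, "az": 0, "claw": 0.1},
  {"tx": -3, "ty": -2, "tz": -45, "ax": 0, "ay": 0, "az": 0, "claw": 0.1},
  {"tx": -3, "ty": -2, "tz": -54, "ax": 0, "ay": 0, "az": 0, "claw": 0.1},
  {"tx": -3, "ty": -2, "tz": -58, "ax": 0, "ay": 0, "az": 0, "claw": 0.1},
  {"tx": -3, "ty": -2, "tz": -60, "ax": 0, "ay": 0, "az": 0, "claw": 0.1},
  {"tx": -3, "ty": -2, "tz": -60, "ax": 0, "ay": 0, "az": 0, "claw": 0.1},
])

```text
t: 9.8
eef_pos: [0.6944, -0.0538, 0.1812]
ee_rot: [[0.021, 1.0, 0.001], [1.0, -0.021, -0.0], [-0.0, 0.001, -1.0]]
contact_force: [0.2, -0.3, -1.9]
grip_width: 0.276
grasp_force: 59.7
```

Request:
jog_arm([
  {"tx": 0, "ty": 0, "tz": -1, "ax": 0, "ay": 0, "az": 0, "claw": 0.1},
  {"tx": 0, "ty": 0, "tz": -1.5, "ax": 0, "ay": 0, "az": 0, "claw": 0.1},
  {"tx": 0, "ty": 0, "tz": -1.5, "ax": 0, "ay": 0, "az": 0, "claw": 0.1},
])

```text
t: 10.18
eef_pos: [0.6943, -0.0538, 0.1794]
ee_rot: [[0.021, 1.0, 0.0], [1.0, -0.021, -0.0], [-0.0, 0.0, -1.0]]
contact_force: [-0.3, 0.6, -0.6]
grip_width: 0.273
grasp_force: 60.0
```

Request:
jog_arm([
  {"tx": -8, "ty": 0, "tz": 0, "ax": 0, "ay": 0, "az": 0, "claw": 0.1},
  {"tx": -16, "ty": 0.3, "tz": 0, "ax": 0, "ay": 0, "az": 0, "claw": 0.1},
  {"tx": -24, "ty": 0.5, "tz": 0, "ax": 0, "ay": 0, "az": 0, "claw": 0.1},
  {"tx": -32, "ty": 0.7, "tz": 0, "ax": 0, "ay": 0, "az": 0, "claw": 0.1},
  {"tx": -40, "ty": 0.8, "tz": 0, "ax": 0, "ay": 0, "az": 0, "claw": 0.1},
  {"tx": -48, "ty": 1, "tz": 0, "ax": 0, "ay": 0, "az": 0, "claw": 0.1},
  {"tx": -56, "ty": 1.2, "tz": 0, "ax": 0, "ay": 0, "az": 0, "claw": 0.1},
  {"tx": -64, "ty": 1.3, "tz": 0, "ax": 0, "ay": 0, "az": 0, "claw": 0.1},
])

```text
t: 11.18
eef_pos: [0.6298, -0.0525, 0.1793]
ee_rot: [[0.021, 1.0, 0.001], [1.0, -0.021, -0.0], [-0.0, 0.001, -1.0]]
contact_force: [3.0, 0.2, 2.8]
grip_width: 0.273
grasp_force: 60.2
```

Request:
jog_arm([
  {"tx": -8, "ty": 0, "tz": 0, "ax": 0, "ay": 0, "az": 0, "claw": 0.1},
  {"tx": -16, "ty": 0.3, "tz": 0, "ax": 0, "ay": 0, "az": 0, "claw": 0.1},
  {"tx": -24, "ty": 0.5, "tz": 0, "ax": 0, "ay": 0, "az": 0, "claw": 0.1},
  {"tx": -32, "ty": 0.7, "tz": 0, "ax": 0, "ay": 0, "az": 0, "claw": 0.1},
  {"tx": -40, "ty": 0.8, "tz": 0, "ax": 0, "ay": 0, "az": 0, "claw": 0.1},
  {"tx": -48, "ty": 1, "tz": 0, "ax": 0, "ay": 0, "az": 0, "claw": 0.1},
  {"tx": -56, "ty": 1.2, "tz": 0, "ax": 0, "ay": 0, "az": 0, "claw": 0.1},
  {"tx": -66, "ty": 1.3, "tz": 0, "ax": 0, "ay": 0, "az": 0, "claw": 0.1},
])

```text
t: 12.18
eef_pos: [0.5636, -0.0512, 0.1791]
ee_rot: [[0.022, 1.0, 0.0], [1.0, -0.022, -0.0], [-0.0, 0.0, -1.0]]
contact_force: [1.2, -1.2, 0.9]
grip_width: 0.27
grasp_force: 60.0
```

Request:
jog_arm([
  {"tx": 0, "ty": 0, "tz": 25, "ax": 0, "ay": 0, "az": 0, "claw": 0.1},
  {"tx": 0, "ty": 0, "tz": 60, "ax": 0, "ay": 0, "az": 0, "claw": 0.1},
  {"tx": 45, "ty": -16, "tz": 60, "ax": 0, "ay": 0, "az": 0, "claw": 0.1},
  {"tx": 90, "ty": -32, "tz": 60, "ax": 0, "ay": 0, "az": 0, "claw": 0.1},
  {"tx": 125, "ty": -42, "tz": 60, "ax": 0, "ay": 0, "az": 0, "claw": 0.1},
  {"tx": 130, "ty": -46, "tz": 60, "ax": 0, "ay": 0, "az": 0, "claw": 0.1},
  {"tx": 130, "ty": -46, "tz": 60, "ax": 0, "ay": 0, "az": 0, "claw": 0.1},
])

```text
t: 13.05
eef_pos: [0.6933, -0.0973, 0.2378]
ee_rot: [[0.022, 1.0, -0.003], [1.0, -0.022, 0.001], [0.0, -0.003, -1.0]]
contact_force: [1.2, 0.5, -2.2]
grip_width: 0.274
grasp_force: 60.5
```

```bash
python3 -c "
from h import *
f=wrist('w4')
for n,u,v,z in []: pass"
```

```text
(no output)
```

View pics/w4.png

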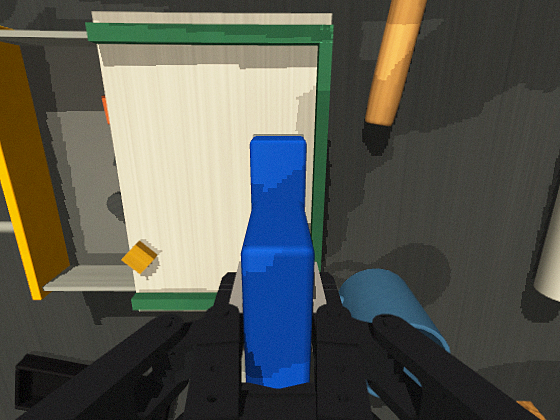

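Only the brass chip at (140,256) is left on the plate, near the front edge. I'll check that the second stroke covers it and clears the right rim.

```bash
python3 - <<'E'
from h import *
f=pickle.load(open("pics/w4.pkl","rb"))
for n,u,v,z in [("brass",140,254,.08),("brass edge",141,268,.08),("rimR inner",133,294,.082),("rimR inner2",213,293,.082),("rimL inner",92,42,.082),("rimL i2",315,45,.082),("blade end",278,138,.161)]:
    print(n,pix(f,u,v,z).round(4))
E
```

```text
brass [ 0.5877 -0.1247  0.08  ]
brass edge [ 0.5866 -0.1367  0.08  ]
rimR inner [ 0.5778 -0.1585  0.082 ]
rimR inner2 [ 0.6412 -0.1591  0.082 ]
rimL inner [0.5823 0.0206 0.082 ]
rimL i2 [0.7195 0.0165 0.082 ]
blade end [ 0.6956 -0.0308  0.161 ]
```

Request:
jog_arm([
  {"tx": -40, "ty": 8, "tz": 0, "ax": 0, "ay": 0, "az": 0, "claw": 0.1},
  {"tx": -40, "ty": 8, "tz": -25, "ax": 0, "ay": 0, "az": 0, "claw": 0.1},
  {"tx": -40, "ty": 8, "tz": -48, "ax": 0, "ay": 0, "az": 0, "claw": 0.1},
  {"tx": -40, "ty": 8, "tz": -56, "ax": 0, "ay": 0, "az": 0, "claw": 0.1},
  {"tx": -40, "ty": 8, "tz": -60, "ax": 0, "ay": 0, "az": 0, "claw": 0.1},
  {"tx": -40, "ty": 8, "tz": -60, "ax": 0, "ay": 0, "az": 0, "claw": 0.1},
])

```text
t: 13.85
eef_pos: [0.6542, -0.0891, 0.18]
ee_rot: [[0.021, 1.0, 0.001], [1.0, -0.021, -0.0], [-0.0, 0.001, -1.0]]
contact_force: [0.8, 0.1, -1.7]
grip_width: 0.274
grasp_force: 60.8
```

Request:
jog_arm([
  {"tx": -10, "ty": 0, "tz": 0, "ax": 0, "ay": 0, "az": 0, "claw": 0.1},
  {"tx": -20, "ty": 0.3, "tz": 0, "ax": 0, "ay": 0, "az": 0, "claw": 0.1},
  {"tx": -30, "ty": 0.5, "tz": 0, "ax": 0, "ay": 0, "az": 0, "claw": 0.1},
  {"tx": -40, "ty": 0.7, "tz": 0, "ax": 0, "ay": 0, "az": 0, "claw": 0.1},
  {"tx": -51, "ty": 1, "tz": 0, "ax": 0, "ay": 0, "az": 0, "claw": 0.1},
  {"tx": -63, "ty": 1.3, "tz": 0, "ax": 0, "ay": 0, "az": 0, "claw": 0.1},
  {"tx": -75, "ty": 1.5, "tz": 0, "ax": 0, "ay": 0, "az": 0, "claw": 0.1},
  {"tx": -90, "ty": 2, "tz": 0, "ax": 0, "ay": 0, "az": 0, "claw": 0.1},
])

```text
t: 14.85
eef_pos: [0.5635, -0.0872, 0.1792]
ee_rot: [[0.022, 1.0, 0.0], [1.0, -0.022, -0.0], [-0.0, 0.0, -1.0]]
contact_force: [-0.3, -0.0, 0.1]
grip_width: 0.274
grasp_force: 61.1
```

Request:
jog_arm([
  {"tx": 0, "ty": 0, "tz": 25, "ax": 0, "ay": 0, "az": 0, "claw": 0.1},
  {"tx": 0, "ty": 0, "tz": 61, "ax": 0, "ay": 0, "az": 0, "claw": 0.1},
  {"tx": -15, "ty": -40, "tz": 61, "ax": 0, "ay": 0, "az": 0.16, "claw": 0.1},
  {"tx": -30, "ty": -80, "tz": 61, "ax": 0, "ay": 0, "az": 0.32, "claw": 0.1},
  {"tx": -45, "ty": -120, "tz": 61, "ax": 0, "ay": 0, "az": 0.48, "claw": 0.1},
  {"tx": -60, "ty": -160, "tz": 61, "ax": 0, "ay": 0, "az": 0.64, "claw": 0.1},
  {"tx": -75, "ty": -200, "tz": 61, "ax": 0, "ay": 0, "az": 0.8, "claw": 0.1},
  {"tx": -87, "ty": -250, "tz": 61, "ax": 0, "ay": 0, "az": 0.96, "claw": 0.1},
])

```text
t: 15.85
eef_pos: [0.4761, -0.3379, 0.2402]
ee_rot: [[-0.81, 0.586, -0.0], [0.586, 0.81, 0.0], [0.0, 0.0, -1.0]]
contact_force: [1.9, -0.8, -2.4]
grip_width: 0.273
grasp_force: 60.9
```

Request:
jog_arm([
  {"tx": 0, "ty": 0, "tz": 0, "ax": 0, "ay": 0, "az": 0.16, "claw": 0.1},
  {"tx": 0, "ty": 0, "tz": 0, "ax": 0, "ay": 0, "az": 0.32, "claw": 0.1},
  {"tx": 0, "ty": 0, "tz": 0, "ax": 0, "ay": 0, "az": 0.358, "claw": 0.1},
  {"tx": 0, "ty": 0, "tz": 0, "ax": 0, "ay": 0, "az": 0.358, "claw": 0.1},
])

```text
t: 16.35
eef_pos: [0.4767, -0.337, 0.2399]
ee_rot: [[-0.962, 0.271, -0.0], [0.271, 0.962, 0.0], [0.001, 0.0, -1.0]]
contact_force: [1.0, -0.2, -2.4]
grip_width: 0.273
grasp_force: 60.9
```

```bash
python3 -c "
from h import *
from bench import bot,grab_frame
f=wrist('w5'); g=grab_frame('top'); pickle.dump(g,open('pics/t2.pkl','wb'))
a=cv2.resize(g['image'][155:275,255:345],None,fx=4.4,fy=4.4,interpolation=cv2.INTER_CUBIC)
b=cv2.resize(f['image'],(400,300)); o=np.zeros((528,796,3),np.uint8); o[:,:396]=a[:528,:396]; o[:300,396:]=b
cv2.imwrite('pics/c3.png',o)"
```

```text
(no output)
```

View pics/c3.png

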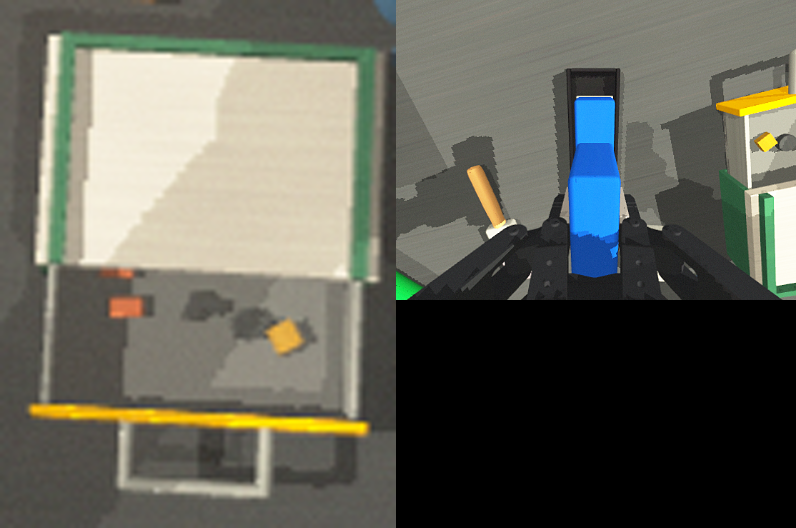

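The plate is clear and all five chips are in the drawer: two copper at (117,272) and (125,307), dark ones at (205,305) and (252,322), brass at (285,337). The scraper is lined up over its tray, so I'll lower it in.

Request:
jog_arm([
  {"tx": 0, "ty": 0, "tz": -40, "ax": 0, "ay": 0, "az": 0, "claw": 0.1},
  {"tx": 0, "ty": 0, "tz": -80, "ax": 0, "ay": 0, "az": 0, "claw": 0.1},
  {"tx": 0, "ty": 0, "tz": -105, "ax": 0, "ay": 0, "az": 0, "claw": 0.1},
  {"tx": 0, "ty": 0, "tz": -118, "ax": 0, "ay": 0, "az": 0, "claw": 0.1},
  {"tx": 0, "ty": 0, "tz": -124, "ax": 0, "ay": 0, "az": 0, "claw": 0.1},
  {"tx": 0, "ty": 0, "tz": -127, "ax": 0, "ay": 0, "az": 0, "claw": 0.1},
  {"tx": 0, "ty": 0, "tz": -128, "ax": 0, "ay": 0, "az": 0, "claw": 0.1},
  {"tx": 0, "ty": 0, "tz": -128, "ax": 0, "ay": 0, "az": 0, "claw": 0.1},
])

```text
t: 17.45
eef_pos: [0.4774, -0.3374, 0.1127]
ee_rot: [[-0.963, 0.271, 0.001], [0.271, 0.963, -0.001], [-0.001, -0.0, -1.0]]
contact_force: [-0.4, 0.5, -2.7]
grip_width: 0.273
grasp_force: 60.9
```

Request:
jog_arm([
  {"tx": 0, "ty": 0, "tz": -0.7, "ax": 0, "ay": 0, "az": 0, "claw": 0.1},
  {"tx": 0, "ty": 0, "tz": -1.2, "ax": 0, "ay": 0, "az": 0, "claw": 0.1},
  {"tx": 0, "ty": 0, "tz": -1.2, "ax": 0, "ay": 0, "az": 0, "claw": 0.1},
])

```text
t: 17.82
eef_pos: [0.4774, -0.3373, 0.1123]
ee_rot: [[-0.963, 0.271, 0.001], [0.271, 0.963, -0.001], [-0.001, -0.0, -1.0]]
contact_force: [-2.8, 3.0, 5.7]
grip_width: 0.271
grasp_force: 62.2
```

In contact. I'll release, lift straight up and go back towards the drawer.

Request:
jog_arm([
  {"tx": 0, "ty": 0, "tz": 0, "ax": 0, "ay": 0, "az": 0, "claw": 0.5},
  {"tx": 0, "ty": 0, "tz": 0, "ax": 0, "ay": 0, "az": 0, "claw": 0.9},
  {"tx": 0, "ty": 0, "tz": 0, "ax": 0, "ay": 0, "az": 0, "claw": 0.9},
  {"tx": 0, "ty": 0, "tz": 0, "ax": 0, "ay": 0, "az": 0, "claw": 0.9},
  {"tx": 0, "ty": 0, "tz": 30, "ax": 0, "ay": 0, "az": 0, "claw": 0.9},
  {"tx": 0, "ty": 0, "tz": 75, "ax": 0, "ay": 0, "az": 0, "claw": 0.9},
  {"tx": 0, "ty": 0, "tz": 118, "ax": 0, "ay": 0, "az": 0, "claw": 0.9},
  {"tx": 0, "ty": 0, "tz": 118, "ax": 0, "ay": 0, "az": 0, "claw": 0.9},
])

```text
t: 18.82
eef_pos: [0.4782, -0.3379, 0.2329]
ee_rot: [[-0.963, 0.271, 0.005], [0.271, 0.963, -0.004], [-0.006, -0.002, -1.0]]
contact_force: [-0.2, -0.2, -1.1]
grip_width: 0.903
grasp_force: 0.0
```

```bash
python3 -c "
from h import *
wrist('w6')"
```

```text
(no output)
```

View pics/w6.png

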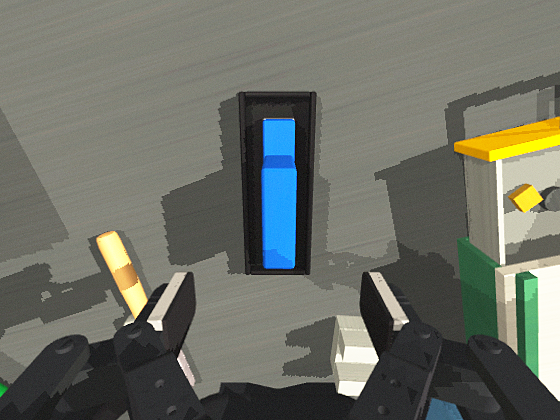

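The scraper stands upright in the middle of its tray, at about (280,190). I'll shut the fingers and go in front of the handle.

Request:
jog_arm([
  {"tx": -11, "ty": 34, "tz": 0, "ax": 0, "ay": 0, "az": -0.16, "claw": 0.0},
  {"tx": -22, "ty": 68, "tz": 0, "ax": 0, "ay": 0, "az": -0.32, "claw": 0.0},
  {"tx": -33, "ty": 102, "tz": 0, "ax": 0, "ay": 0, "az": -0.48, "claw": 0.0},
  {"tx": -44, "ty": 136, "tz": 0, "ax": 0, "ay": 0, "az": -0.64, "claw": 0.0},
  {"tx": -55, "ty": 170, "tz": 0, "ax": 0, "ay": 0, "az": -0.8, "claw": 0.0},
  {"tx": -66, "ty": 204, "tz": 0, "ax": 0, "ay": 0, "az": -0.96, "claw": 0.0},
  {"tx": -77, "ty": 238, "tz": 0, "ax": 0, "ay": 0, "az": -1.12, "claw": 0.0},
  {"tx": -88, "ty": 269, "tz": 0, "ax": 0, "ay": 0, "az": -1.28, "claw": 0.0},
])

```text
t: 19.88
eef_pos: [0.3883, -0.0671, 0.2275]
ee_rot: [[-0.011, 1.0, -0.002], [1.0, 0.011, 0.0], [0.0, -0.002, -1.0]]
contact_force: [0.2, 0.6, -0.4]
grip_width: 0.003
grasp_force: 0.0
```

Request:
jog_arm([
  {"tx": 0, "ty": 0, "tz": -40, "ax": 0, "ay": 0, "az": -0.038, "claw": 0.0},
  {"tx": 0, "ty": 0, "tz": -80, "ax": 0, "ay": 0, "az": -0.038, "claw": 0.0},
  {"tx": 0, "ty": 0, "tz": -115, "ax": 0, "ay": 0, "az": -0.038, "claw": 0.0},
  {"tx": 0, "ty": 0, "tz": -127, "ax": 0, "ay": 0, "az": -0.038, "claw": 0.0},
  {"tx": 0, "ty": 0, "tz": -127, "ax": 0, "ay": 0, "az": -0.038, "claw": 0.0},
])

```text
t: 20.5
eef_pos: [0.3887, -0.0682, 0.1014]
ee_rot: [[0.022, 1.0, -0.002], [1.0, -0.022, 0.0], [0.0, -0.002, -1.0]]
contact_force: [0.8, -0.3, 1.1]
grip_width: 0.002
grasp_force: 0.0
```

Push in gently, because chips are inside.

Request:
jog_arm([
  {"tx": 12, "ty": 0, "tz": 0, "ax": 0, "ay": 0, "az": 0, "claw": 0.0},
  {"tx": 22, "ty": -0.5, "tz": 0, "ax": 0, "ay": 0, "az": 0, "claw": 0.0},
  {"tx": 30, "ty": -0.5, "tz": 0, "ax": 0, "ay": 0, "az": 0, "claw": 0.0},
  {"tx": 38, "ty": -1, "tz": 0, "ax": 0, "ay": 0, "az": 0, "claw": 0.0},
  {"tx": 46, "ty": -1, "tz": 0, "ax": 0, "ay": 0, "az": 0, "claw": 0.0},
  {"tx": 54, "ty": -1, "tz": 0, "ax": 0, "ay": 0, "az": 0, "claw": 0.0},
  {"tx": 62, "ty": -1.5, "tz": 0, "ax": 0, "ay": 0, "az": 0, "claw": 0.0},
  {"tx": 70, "ty": -1.5, "tz": 0, "ax": 0, "ay": 0, "az": 0, "claw": 0.0},
])

```text
t: 21.5
eef_pos: [0.4597, -0.0698, 0.1019]
ee_rot: [[0.022, 1.0, -0.0], [1.0, -0.022, -0.0], [-0.0, -0.0, -1.0]]
contact_force: [-2.4, -1.2, 1.0]
grip_width: -0.002
grasp_force: 1.0
```

Request:
jog_arm([
  {"tx": 8, "ty": 0, "tz": 0, "ax": 0, "ay": 0, "az": 0, "claw": 0.0},
  {"tx": 16, "ty": -0.5, "tz": 0, "ax": 0, "ay": 0, "az": 0, "claw": 0.0},
  {"tx": 24, "ty": -0.5, "tz": 0, "ax": 0, "ay": 0, "az": 0, "claw": 0.0},
  {"tx": 30, "ty": -0.5, "tz": 0, "ax": 0, "ay": 0, "az": 0, "claw": 0.0},
  {"tx": 36, "ty": -1, "tz": 0, "ax": 0, "ay": 0, "az": 0, "claw": 0.0},
  {"tx": 40, "ty": -1, "tz": 0, "ax": 0, "ay": 0, "az": 0, "claw": 0.0},
])

```text
t: 22.25
eef_pos: [0.4995, -0.0707, 0.1019]
ee_rot: [[0.021, 1.0, -0.0], [1.0, -0.021, 0.0], [0.0, -0.0, -1.0]]
contact_force: [-0.9, -0.1, 0.3]
grip_width: 0.002
grasp_force: 0.9
```

Request:
jog_arm([
  {"tx": 4, "ty": 0, "tz": 0, "ax": 0, "ay": 0, "az": 0, "claw": 0.0},
  {"tx": 8, "ty": 0, "tz": 0, "ax": 0, "ay": 0, "az": 0, "claw": 0.0},
])

```text
t: 22.5
eef_pos: [0.5073, -0.0708, 0.1019]
ee_rot: [[0.022, 1.0, -0.0], [1.0, -0.022, -0.0], [-0.0, -0.0, -1.0]]
contact_force: [-2.2, -0.7, -0.4]
grip_width: -0.004
grasp_force: 0.9
```

Request:
jog_arm([
  {"tx": 3, "ty": 0, "tz": 0, "ax": 0, "ay": 0, "az": 0, "claw": 0.0},
  {"tx": 5, "ty": 0, "tz": 0, "ax": 0, "ay": 0, "az": 0, "claw": 0.0},
])

```text
t: 22.75
eef_pos: [0.5109, -0.0708, 0.1017]
ee_rot: [[0.022, 1.0, -0.004], [1.0, -0.022, -0.0], [-0.0, -0.004, -1.0]]
contact_force: [-16.2, -2.5, 9.3]
grip_width: -0.001
grasp_force: 8.2
```

The stop is reached. I'll hold briefly, retreat and check.

Request:
jog_arm([
  {"tx": 0.5, "ty": 0, "tz": 0, "ax": 0, "ay": 0, "az": 0, "claw": 0.0},
  {"tx": 0.5, "ty": 0, "tz": 0, "ax": 0, "ay": 0, "az": 0, "claw": 0.0},
  {"tx": -10, "ty": 0, "tz": 0, "ax": 0, "ay": 0, "az": 0, "claw": 0.0},
  {"tx": -40, "ty": 0, "tz": 0, "ax": 0, "ay": 0, "az": 0, "claw": 0.0},
  {"tx": -80, "ty": 0, "tz": 40, "ax": 0, "ay": 0, "az": 0, "claw": 0.0},
  {"tx": -120, "ty": 0, "tz": 90, "ax": 0, "ay": 0, "az": 0, "claw": 0.0},
  {"tx": -160, "ty": 0, "tz": 140, "ax": 0, "ay": 0, "az": 0, "claw": 0.0},
  {"tx": -160, "ty": 0, "tz": 140, "ax": 0, "ay": 0, "az": 0, "claw": 0.0},
])

```text
t: 23.75
eef_pos: [0.3517, -0.0708, 0.246]
ee_rot: [[0.022, 1.0, 0.008], [1.0, -0.022, -0.001], [-0.001, 0.008, -1.0]]
contact_force: [0.4, -0.2, -0.3]
grip_width: 0.0
grasp_force: 0.0
```

```bash
python3 -c "
from h import *
from bench import grab_frame
g=grab_frame('top'); pickle.dump(g,open('pics/t3.pkl','wb'))
cv2.imwrite('pics/c4.png',cv2.resize(g['image'][155:300,250:415],None,fx=4,fy=4,interpolation=cv2.INTER_CUBIC))"
```

```text
(no output)
```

View pics/c4.png

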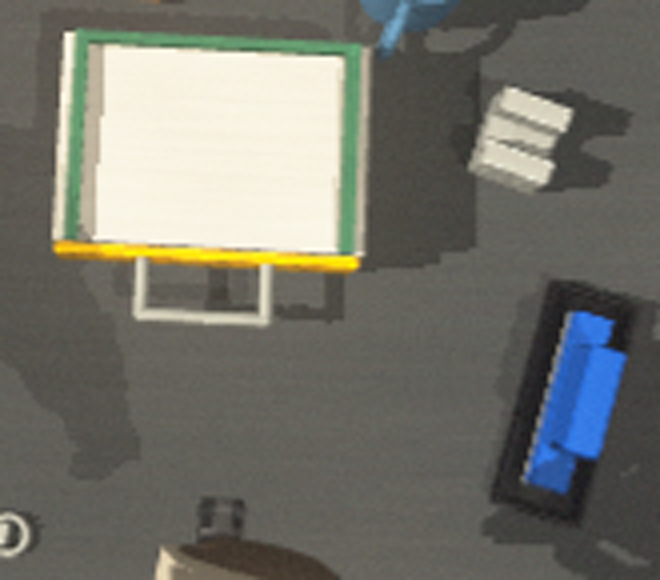

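The drawer is flush with the station at row ~255, the plate is clear, and the scraper stands in its tray. I'll hand it in.

```bash
python3 -c "
from bench import bot
print(bot.job_done())"
```

```text
the job is handed in; nothing more can be done
None
```

I handed the job in at about 24 s. The last pictures show all five chips wiped into the drawer, the scraper upright in its tray and the drawer pushed shut to its stop; the call returned no verdict.

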